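# Counter-hold the bolt head behind the bracket

### The job

A slow air nutrunner is running a nut onto the bolt of this bracket, but the bolt just turns along with it. Reach down into the narrow gap behind the bracket, grip the hidden hex head with the fingers and hold it from turning for at least six seconds so that the nut runs up the thread; finish while still holding the head firmly (do not let go at the end), and leave the loose parts around the fixture where they are.

Things in the scene. Friction and masses are not known exactly. Their poses are not given: they have to be found in the camera images.
- fixture: Fixed assembly fixture: plywood board 320 x 220 mm, upright steel bracket, nutrunner. Origin on the bench top below the bracket's outer face; x level along the bolt axis, from nutrunner to bolt head, z up. Bracket: plate 90 mm wide (y +-45), x -10 to 0 mm, top edge 111 mm above the bench.
- gap (a point): Middle of the gap behind the bracket, at bolt height (85 mm above the bench), axes as the fixture. The gap is 48 mm wide in x, between the bracket and a parallel far plate (8 mm thick, 90 mm wide, top edge 90 mm above the bench); open at the top and both y ends; its floor 24 mm above the bench.
- runner (a point): Middle of the aluminium nutrunner lying along the fixture's x axis on the side of the bracket away from the bolt head, 50 mm diameter, 150 mm long, its axis 85 mm above the bench. Between it and the bracket turns the 30 mm nut socket with a 40 mm cross pin.
- bolt_head: Steel hex bolt head in the gap, 24 mm across flats, 27.7 across corners, 14 thick, 3 to 17 mm off the bracket. Origin at its centre, 85 mm above the bench. x: bolt axis, level, away from the bracket; y: square to two flats, turns with the head. Turns at about 0.1 rad/s about x with the nut until held; drag only 0.06 N m, so a 20 N pinch stops it at any angle.
- bolt (a joint): How far the nut has run up on the bolt, rad: turn of the nut relative to the bolt head. Starts at 0, stays there while the bolt turns along with the nut, and grows by about 0.1 rad each second while the head is held still.
- chuck: Bystander, loose: stepped aluminium capping chuck with a set screw, 60 mm diameter, 60 mm tall. Origin at the centre of its underside.
- wrench: Bystander, loose: steel wrench lying flat on the bench. Origin on the bench near its middle, long axis x.
- regulator: Bystander, loose: air filter regulator with clear bowl, metal body and black knob, 50 x 50 x 110 mm, standing. Origin at the centre of its underside.

How it is judged:
On the way:
1. the fingers pinch the bolt head and keep it from turning for 5 s on end while the nut runs on (contact force between the fingers and bolt_head above 8 N and distance between the grasp point and bolt_head below 0.02 m and angular speed of bolt_head below 0.04 rad/s and velocity of joint bolt above 0.05 rad/s), for 5 s.
At the end, for the whole second after the job is handed in: Fingers still pinch the head (over 8 N, grasp point within 20 mm of its centre); it stands still (under 0.04 rad/s) while the nut turns on it (over 0.05 rad/s) and has run over 0.4 rad in all; chuck, wrench and regulator within 20 mm of their starts (all of step 1 and value of joint bolt above 0.4 rad and distance of each of chuck, wrench, regulator from where it was at the start of the episode below 0.02 m); the arm keeps its last pose, push and grip.
It fails at once if a loose part beside the fixture is knocked away (over 40 mm) (distance of any of chuck, wrench, regulator from where it was at the start of the episode above 0.04 m).
It also fails if it takes over 38 s, if anything falls off the work surface, if the arm or the gripper's body presses on something with over 40 N, if the wrist force passes 120 N, or if a joint passes its speed limit or range.

### The arm

A 6-joint arm with a two-finger parallel gripper is mounted at the origin on the work surface. World frame = base frame: x ahead of the robot, y to its left, z up, the work surface at z = 0. Lengths are in m, angles in rad, forces in N, time in s.
With the tool pointing down it reaches from about 0.275 to 0.75 m from the base axis. Payload 10.2 kg.
Tool frame: the origin (TCP) lies between the finger pads; the fingertips stand 19 mm ahead of it and the grasp point (between the pads) is the TCP (arm.tips_ahead is the distance from the TCP to the fingertips, in m); z points along the fingers, y is the direction in which the jaws open and shut (so a half turn about z gives the same grasp; the last joint's range is limited). The gripper opens to 88 mm and grips with 3 to 60 N. Pads are 18 mm wide; open, the fingers measure 123 mm over their backs; the gripper's body (75 mm by 187 mm) begins 45 mm behind the grasp point.
Start: joints at [1.012, 0.313, 1.498, -0, 1.331, -0.223], TCP at [0.173, 0.496, 0.258] pointing down, gripper open.
Joint ranges: [-2.94, 2.94], [-0.97, 2.17], [0.19, 2.56], [-1.23, 4.37], [0.02, 3.11], [-2.88, 2.88]. Speed limits (rad/s): [2.39, 2.39, 3.01, 3.14, 3.14, 3.14].

### API

Orientations are given as a rotation vector (axis times angle).
In Python, from cell import arm gives the robot as it stands. Calls block until the motion is done:
- arm.goto(position, orientation): joint-space move of the TCP to a pose.
- arm.move_l(position, rot=None, vel=0.15, contact_N=None): straight line of the TCP; rot=None keeps the orientation; vel is the mean speed in m/s. With contact_N (N) it stops when the force on the tool has changed by that much, and returns True; else False.
- arm.movej(angles): joint-space move.
- arm.gripper_to(opening, strength=None): finger opening in m; strength is the grip in N (None keeps the last); returns when the fingers have stopped.
- arm.dwell(seconds).
- arm.inverse_kinematics(position, orientation): joint angles nearest the present ones, or None.
- arm.sense(): the state.
- arm.camera(name): name is "scene" or "top"; returns the picture (480x640x3 uint8, red, green, blue); there is no depth.
- arm.camera_params(name): a dict with "camera_matrix" (3x3 intrinsics, pixels), "origin" and "orientation" of the camera in the world. Camera axes: x right, y up, looking along -z (the intrinsics and any distortion apply to the point x, -y, -z); pixel columns grow to the right and rows downward; lengths in m; the calibration is good to about 2 mm. A picture is of the moment at which its call begins. camera_params takes no time and is no camera call.
A pose or a line that the arm cannot do raises arm.MotionError and nothing moves.
- arm.sign_off(): hands the job in, once; it reports no verdict.
The state is a dict: "t": time; "joint_positions": joint angles; "joint_velocities": joint speeds; "effort": joint torques, N m; "tool_pos": TCP position; "tool_rot": TCP orientation; "force": force on the tool from outside, world axes, zero at the start; "torque": the same for the moment, N m; "width": finger opening in m.
Only numpy, scipy, OpenCV 4.12 (cv2) and the standard library are available. Lean on these libraries where they do the work, as an engineer would, in place of code of your own. Each camera call takes 0.05 s, during which the arm holds its last target.

## Working session

There is one attempt and no reset: what is moved stays moved. The work goes in short steps, each a Python script; the robot and the scene stay as the last script left them, time stands still between calls to the robot, and variables do not carry over. Pictures are saved under pics/ and viewed, and the job is handed in when it is done.

```bash
mkdir -p pics; python3 - <<'E'
from cell import arm
import cv2
for n in ("scene","top"):
    im=arm.camera(n); cv2.imwrite(f"pics/{n}0.png",im[:,:,::-1]); print(arm.camera_params(n))
s=arm.sense();print(s["t"],s["tool_rot"],s["width"])
E
```

```text
{'camera_matrix': array([[546.47273849,   0.        , 318.1122277 ],
       [  0.        , 546.47273849, 232.25510377],
       [  0.        ,   0.        ,   1.        ]]), 'origin': array([1.09487234, 0.44392842, 0.82745593]), 'orientation': array([0.42708256, 0.79374948, 2.06079144])}
{'camera_matrix': array([[521.24882001,   0.        , 318.66181638],
       [  0.        , 521.24882001, 231.44031798],
       [  0.        ,   0.        ,   1.        ]]), 'origin': array([0.49650578, 0.05676792, 1.09179279]), 'orientation': array([ 0.04611533, -0.0124101 , -1.57073728])}
0.1 [-5.24932907e-01 -3.09701788e+00  1.54975908e-03] 0.08809201950115522
```

View pics/scene0.png

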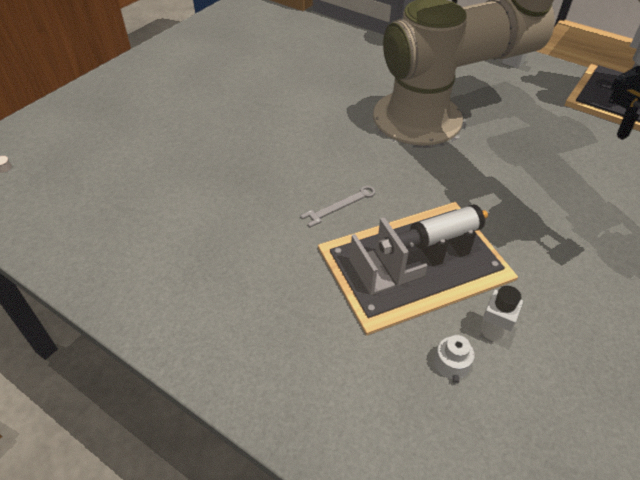

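View pics/top0.png

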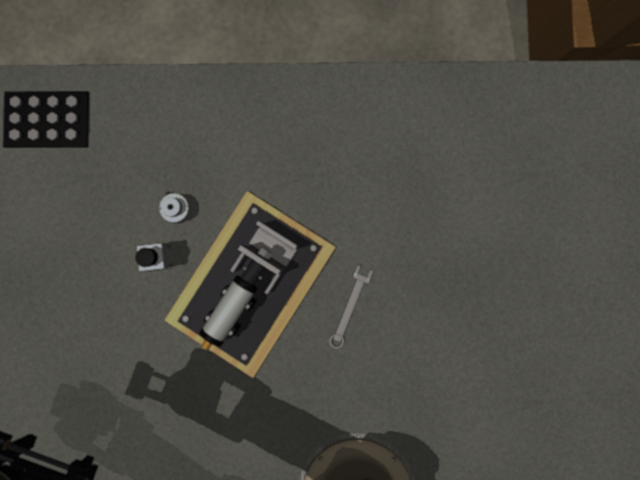

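The scene view shows the fixture at about (415,260), with the hex head at about (386,246) between the two plates. In the top view the fixture is at (250,285). The chuck is at (173,207), the regulator at (149,257) and the wrench at (352,307). I'll zoom in next.

```bash
python3 - <<'E'
import cv2
a=cv2.imread("pics/top0.png")[180:390,150:350]; a=cv2.convertScaleAbs(a,alpha=1.5,beta=20)
cv2.imwrite("pics/topz.png",cv2.resize(a[:110,60:200],None,fx=5,fy=5,interpolation=cv2.INTER_CUBIC))
cv2.imwrite("pics/topz2.png",cv2.resize(a,None,fx=2.8,fy=2.8,interpolation=cv2.INTER_CUBIC))
b=cv2.imread("pics/scene0.png")[195:305,320:500]
cv2.imwrite("pics/scz.png",cv2.resize(cv2.convertScaleAbs(b,alpha=1.5,beta=20),None,fx=4.4,fy=4.4,interpolation=cv2.INTER_CUBIC))
E
```

```text
(no output)
```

View pics/topz.png

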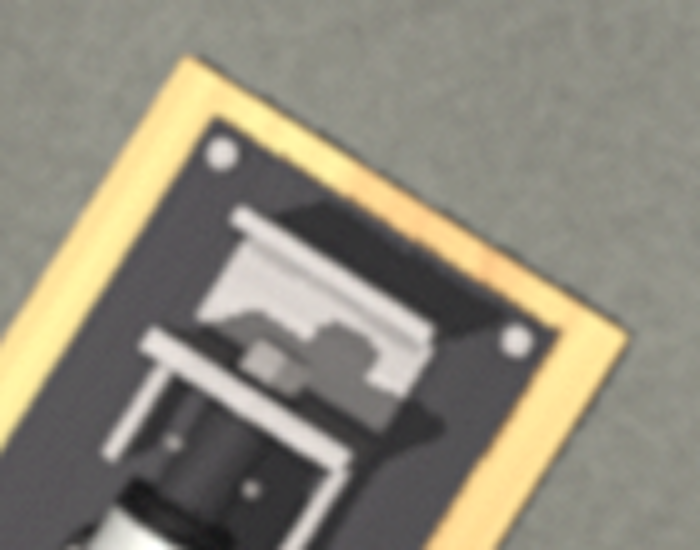

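View pics/topz2.png

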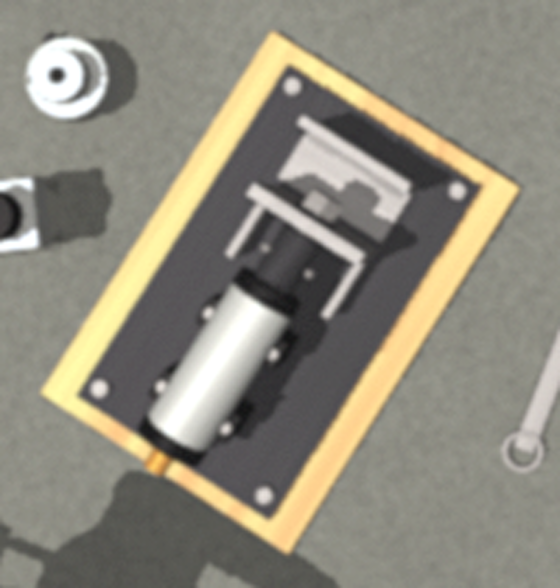

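View pics/scz.png

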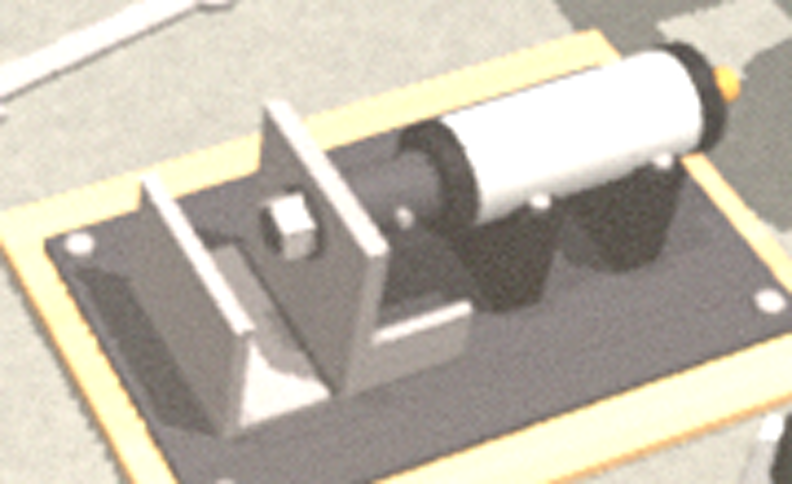

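```bash
cat > h.py <<'E'
import numpy as np, cv2
from scipy.spatial.transform import Rotation as R
from cell import arm
def ray(n,uv):
    p=arm.camera_params(n);d=np.linalg.inv(p["camera_matrix"])@[uv[0],uv[1],1]
    return p["origin"],R.from_rotvec(p["orientation"]).apply(d*[1,-1,-1])
def onz(n,uv,z):
    o,d=ray(n,uv);return o+d*(z-o[2])/d[2]
def proj(n,P):
    p=arm.camera_params(n);c=R.from_rotvec(p["orientation"]).inv().apply(np.atleast_2d(P)-p["origin"])*[1,-1,-1]
    q=c@p["camera_matrix"].T;return q[:,:2]/q[:,2:]
E
python3 - <<'E'
from h import *
# hand-read pixels, zoomed views (top zoom x5 at 210,180 ; scene x4.4 at 320,195)
T=lambda u,v:(210+(u+.5)/5-.5,180+(v+.5)/5-.5)
S=lambda u,v:(320+(u+.5)/4.4-.5,195+(v+.5)/4.4-.5)
print("bracket outer edge top", [onz("top",T(*q),.111)[:2].round(4) for q in((158,328),(353,455))])
print("bracket inner edge top", [onz("top",T(*q),.111)[:2].round(4) for q in((143,345),(343,470))])
print("far plate top(edges)", [onz("top",T(*q),.09)[:2].round(4) for q in((243,205),(436,328),(233,222),(425,345))])
print("scene bracket outer edge", [onz("scene",S(*q),.111)[:2].round(4) for q in((265,105),(370,255))])
print("scene bracket inner", [onz("scene",S(*q),.111)[:2].round(4) for q in((280,100),(387,248))])
print("scene far", [onz("scene",S(*q),.09)[:2].round(4) for q in((143,178),(240,332),(158,175),(255,328))])
im=cv2.imread("pics/top0.png");h=cv2.cvtColor(im,cv2.COLOR_BGR2HSV)
m=cv2.inRange(h,(12,80,90),(35,255,255));c=max(cv2.findContours(cv2.morphologyEx(m,cv2.MORPH_CLOSE,np.ones((5,5))),0,2)[0],key=cv2.contourArea)
b=cv2.boxPoints(cv2.minAreaRect(c));print(b)
P=np.array([onz("top",q,.012) for q in b])[:,:2];print(P,P.mean(0));e=np.diff(P,axis=0)
print(np.linalg.norm(e,axis=1),np.degrees(np.arctan2(e[:,1],e[:,0])))
E
```

```text
bracket outer edge top [array([0.5072, 0.2241]), array([0.4594, 0.1502])]
bracket inner edge top [array([0.5008, 0.2297]), array([0.4538, 0.1539])]
far plate top(edges) [array([0.5549, 0.195 ]), array([0.5074, 0.1203]), array([0.5483, 0.1988]), array([0.5009, 0.1246])]
scene bracket outer edge [array([0.4612, 0.1494]), array([0.508 , 0.2242])]
scene bracket inner [array([0.4552, 0.1531]), array([0.5009, 0.2279])]
scene far [array([0.508 , 0.1207]), array([0.5548, 0.1951]), array([0.503 , 0.1249]), array([0.5497, 0.1989])]
[[162.28287 322.1603 ]
 [246.37936 189.64462]
 [336.13522 246.60507]
 [252.03873 379.12076]]
[[0.34873308 0.40421689]
 [0.62409772 0.23077393]
 [0.50533316 0.04376761]
 [0.23280045 0.21698881]] [0.4277411  0.22393681]
[0.32543532 0.22153191 0.32292362] [ -32.20545069 -122.41894208  147.56004828]
```

Both views agree to about 1.5 mm: yaw −32.4°, fixture origin about (0.484, 0.187), gap about 48.6 mm. I'll move above the gap with the jaws opening along fixture y.

```bash
cat >> h.py <<'E'
yaw=np.radians(-32.4); X=np.array([np.cos(yaw),np.sin(yaw),0]); Y=np.array([-X[1],X[0],0]); O=np.array([.4842,.1871,0])
def F(x,y,z): return O+x*X+y*Y+[0,0,z]
def st():
    s=arm.sense();d=s["tool_pos"]-O
    print("t",round(s["t"],2),"fix",np.round([d@X,d@Y,d[2]],4),"F fix",np.round([s["force"]@X,s["force"]@Y,s["force"][2]],1),"M",np.round(s["torque"],2),"w",round(s["width"],4));return s
E
python3 - <<'E'
from h import *
best=None
for sg in(1,-1):
    z=np.array([0,0,-1.]);y=sg*Y;r=R.from_matrix(np.c_[np.cross(y,z),y,z]).as_rotvec()
    q=arm.inverse_kinematics(F(.0145,0,.22),r)
    if q is None: continue
    q2=arm.inverse_kinematics(F(.0145,0,.085),r)
    d=np.abs(np.array(q)-arm.sense()["joint_positions"]).max();print(sg,q,q2,d)
    if best is None or d<best[0]:best=(d,r)
np.save("r.npy",best[1])
arm.goto(F(.0145,0,.22),best[1]); arm.gripper_to(.06); st()
for n in("scene","top"): cv2.imwrite(f"pics/{n}1.png",arm.camera(n)[:,:,::-1])
b=cv2.imread("pics/scene1.png")[120:320,280:540]
cv2.imwrite("pics/s1z.png",cv2.resize(b,None,fx=3,fy=3,interpolation=cv2.INTER_CUBIC))
E
```

```text
1 [ 1.24490087e-01  3.51057650e-01  1.54658895e+00 -4.44089210e-16
  1.24394606e+00 -8.80819562e-01] [ 1.24490087e-01  5.21594663e-01  1.68682442e+00 -4.44089210e-16
  9.33173567e-01 -8.80819562e-01] 0.8871153623529628
-1 [ 1.24490087e-01  3.51057650e-01  1.54658895e+00 -4.44089210e-16
  1.24394606e+00  2.26077309e+00] [ 1.24490087e-01  5.21594663e-01  1.68682442e+00 -4.44089210e-16
  9.33173567e-01  2.26077309e+00] 2.4841618622779853
t 2.35 fix [0.0145 0.     0.22  ] F fix [-0.1 -0.   0. ] M [-0.03 -0.02 -0.01] w 0.0598
```

View pics/s1z.png

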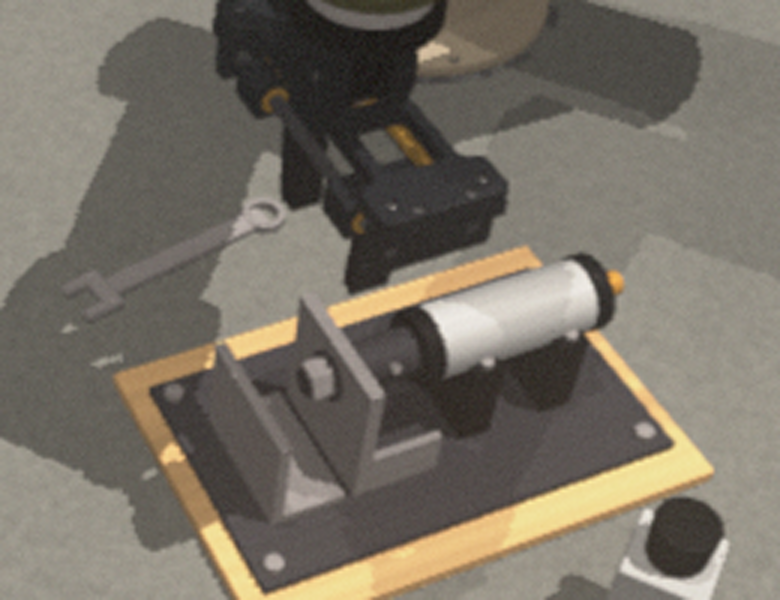

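The gripper hangs above the gap: finger tips are at about (365,280) and (300,195) in the crop, with the jaws along the plates and the loose parts clear. I'll descend with contact stops.

```bash
python3 - <<'E'
from h import *
print(arm.move_l(F(.0145,0,.125),vel=.1)); 
print(arm.move_l(F(.0145,0,.085),vel=.05,contact_N=6)); st()
for n in("scene","top"): cv2.imwrite(f"pics/{n}2.png",arm.camera(n)[:,:,::-1])
b=cv2.imread("pics/scene2.png")[120:320,280:540]
cv2.imwrite("pics/s2z.png",cv2.resize(b,None,fx=3,fy=3,interpolation=cv2.INTER_CUBIC))
E
```

```text
False
False
t 4.5 fix [0.0147 0.0001 0.0852] F fix [-0.2 -0.4  0.8] M [-0.02  0.07  0.03] w 0.0601
```

View pics/s2z.png

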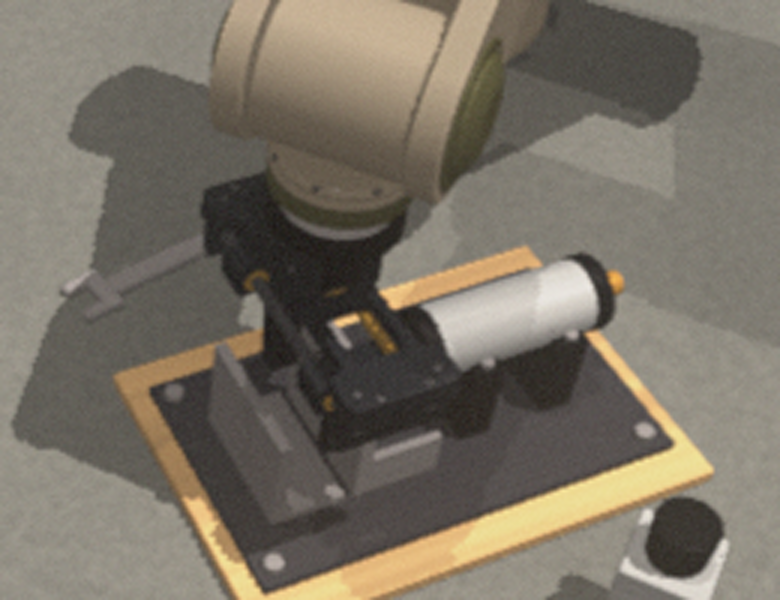

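The fingers are in the gap behind the bracket (about (320,430) and (280,350) in the crop), with no contact force. Next I'll close lightly, check the centring, then grip firmly.

```bash
python3 - <<'E'
from h import *
arm.gripper_to(.015,strength=12); st()
arm.dwell(.3); st()
E
```

```text
t 5.22 fix [0.0145 0.     0.085 ] F fix [-0.6  0.8  1.6] M [ 0.08 -0.04  0.02] w 0.0256
t 5.52 fix [0.0145 0.     0.0851] F fix [ 0.6 -0.2  1. ] M [ 0.11  0.01 -0.01] w 0.0255
```

Well centred: side force is below 1 N, and the 25.5 mm width fits a 24–27.7 mm hex. Now the firm grip.

```bash
python3 - <<'E'
from h import *
arm.gripper_to(.015,strength=40); st()
cv2.imwrite("pics/scene3.png",arm.camera("scene")[:,:,::-1]);cv2.imwrite("pics/top3.png",arm.camera("top")[:,:,::-1])
for i in range(4): arm.dwell(1.5); st()
cv2.imwrite("pics/scene4.png",arm.camera("scene")[:,:,::-1]);cv2.imwrite("pics/top4.png",arm.camera("top")[:,:,::-1])
v=[]
for k in "34":
    a=cv2.imread(f"pics/scene{k}.png")[200:280,360:470];b=cv2.imread(f"pics/top{k}.png")[180:320,130:370]
    v.append(np.vstack([cv2.resize(a,(390,284),interpolation=2),cv2.resize(b,(390,228),interpolation=2)]))
cv2.imwrite("pics/cmp.png",cv2.convertScaleAbs(np.hstack(v),alpha=1.6,beta=20))
E
```

```text
t 5.73 fix [0.0145 0.0001 0.085 ] F fix [-0.3  1.   0.6] M [ 0.21 -0.02 -0.08] w 0.0248
t 7.33 fix [0.0145 0.0001 0.085 ] F fix [-0.3  3.   1.5] M [ 0.57 -0.21  0.02] w 0.0244
t 8.83 fix [0.0145 0.0001 0.085 ] F fix [-0.9  5.4  2.9] M [ 0.75 -0.29 -0.04] w 0.0245
t 10.33 fix [0.0145 0.0001 0.085 ] F fix [0.9 5.7 1.8] M [ 0.68 -0.33 -0.06] w 0.0245
t 11.83 fix [0.0145 0.0001 0.085 ] F fix [-2.   3.6  1.8] M [ 0.71 -0.34 -0.11] w 0.0247
```

View pics/cmp.png

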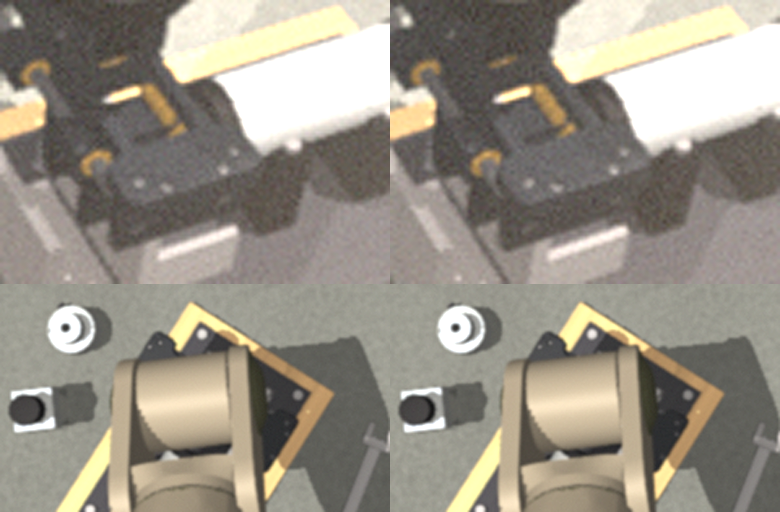

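```bash
python3 - <<'E'
from h import *
w=[];m=[];t=[]
for i in range(60):
    arm.dwell(.05);s=arm.sense();t.append(s["t"]);w.append(s["width"]*1e3);m.append(np.r_[s["force"],s["torque"]])
w=np.array(w);print(t[0],t[-1],w.mean(),w.std(),w[:20].mean(),w[20:40].mean(),w[40:].mean());m=np.array(m);print(m.mean(0).round(2),m.std(0).round(2))
E
```

```text
11.9833 14.9333 24.485448091518375 0.17461818961677622 24.518825484280313 24.4215335890484 24.51598520122642
[ 2.13  4.68  2.14  0.71 -0.31 -0.02] [0.56 0.52 0.47 0.03 0.03 0.03]
```

Width is steady at 24.5 mm (noise 0.17 mm, no trend). Chuck, regulator and wrench sit at the same pixels as at the start. Handing in while still holding.

```bash
python3 - <<'E'
from h import *
st(); arm.sign_off()
E
```

```text
t 14.93 fix [0.0145 0.     0.085 ] F fix [-0.5  5.2  2. ] M [ 0.67 -0.35 -0.08] w 0.0244
the job is handed in; nothing more can be done
```

I located the fixture in both camera views, which agreed to about 1.5 mm. The fingers went straight down into the gap with the jaws opening along the bracket, and closed on the hex head at 40 N. I handed the job in at t = 14.9 s with the grip still on.

**Hold:** The head was gripped firmly from t = 5.7 s, about 9 s. Over the last 3 s the finger opening stayed at 24.5 mm with no trend, which matches the 24 mm flats. A head turning at 0.1 rad/s would have changed the opening by millimetres.

**Forces and loose parts:** At the samples I took, outside force on the tool stayed under about 6 N. By eye, the chuck, regulator and wrench were where they started in the pictures at t ≈ 12 s.

**Not confirmed:** I could not see the nut itself turn, because the gripper hides the socket. From the hold time it should have run about 0.9 rad. No check failed.

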